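Lock the specimen table into the hardness tester's bayonet collar

TASK

Lift the round specimen table out of its grey storage cup, hang it in the bayonet collar on top of the spindle post with its two lugs down the two open slots, and twist it clockwise (seen from above) until the lugs are felt to drop into the hidden locking notches; then let go, leaving it locked and at rest with its disc flush on the collar. Press and turn gently: push no harder than about 30 N, and stop turning when the lugs drop, so that the collar, which sits in a slip clutch, is not dragged round with the table. Leave the things standing around where they are.

Things in the scene. Friction and masses are not known exactly. Their poses are not given: they have to be found in the camera images.
- spectable: Specimen table, loose, aluminium, about 0.42 kg. Origin: centre of its foot; z up its axis. Shank 34 mm diameter, z 0 to 37 mm (foot tapered to 27 mm over the lowest 6 mm). Cross pin, 7 mm diameter, along x at z 15 mm; its ends are the two lugs, 62 mm tip to tip. Disc 76 mm diameter, z 37 to 45 mm, grip block on top. Half a turn gives the same part. Starts with its origin 3 mm above the bench.
- table_grip (a point): Centre of the specimen table's flat grip block, 59 mm above the table's origin. The block is 46 mm long (along the table's x, parallel to the pin), 22 mm wide (y) and 28 mm high, rising from the disc.
- cup: Grey plastic storage cup, an upright tube fixed to the bench: outer diameter 86, inner 66, height 40 mm; the table's disc rests on its rim. Origin: centre of its foot.
- collar: Bayonet collar on the fixed spindle post, 130 mm above the bench. Origin: centre of its top face; z up. Bore 38 mm, outer diameter 64 mm (76 mm at its clamp ring). Two slots 11 mm wide, open at the top, pass through the wall along +x and -x. From each a track runs 97 degrees clockwise seen from above, under an 8 mm thick lip. The collar's slip clutch turns at about 0.5 N m.
- collar_ledge (a point): On the collar's axis, 19 mm below its top face: height of the ledge on which lugs that came down the slots rest (table's origin then about 31 mm below the collar's). The ledge is sprung: begins to yield at 3 N, gives 1.5 N per mm for 4 mm, then is solid. In each track it has a notch 9 mm deep, 10 mm wide, centred 36 to 80 degrees clockwise of the slot: differs every time, unseen from above.
- collar_locked (a point): On the collar's axis, 37 mm below its top face: where the specimen table's origin lies when locked; its disc then sits flush on the collar's top face (on the ledge it stands 6 mm clear). Lugs drop into the notches only if the table is pressed down lightly (3 to 7 N) or is free to fall; turning them along the ledge takes under 0.15 N m, and the notch wall stops them.
- collar_rim (a point): Point on the collar's top face, 30 mm from its axis, in the middle of the +x slot's mouth; turns with the collar.
- testblock: Bystander: flat steel hardness test block, 60 mm diameter, 12 mm high. Origin: centre of its underside.
- sample: Bystander: black moulded sample, 32 mm diameter, 22 mm high. Origin: centre of its underside.
- jar: Bystander: small amber jar, 44 mm diameter, 60 mm high. Origin: centre of its underside.
Not all that is in view belongs to the job. Several things look just like the spectable: the one meant starts farthest to the robot's right.

How it is judged:
By the outcome, as a careful person would: the job done as asked, in the order asked, and still so for the second after the job is handed in, with the robot touching nothing.
It also fails if it takes over 67 s, if anything falls off the work surface, if the arm or the gripper's body presses on something with over 40 N, if the wrist force passes 120 N, or if a joint passes its speed limit or range.

ROBOT

A 7-joint arm with a two-finger parallel gripper is mounted at the origin on the work surface. World frame = base frame: x ahead of the robot, y to its left, z up, the work surface at z = 0. Lengths are in m, angles in rad, forces in N, time in s.
With the tool pointing down it reaches from about 0.4 to 0.85 m from the base axis. Payload 10.4 kg.
Tool frame: the origin (TCP) lies between the finger pads; the fingertips stand 8 mm ahead of it and the grasp point (between the pads) lies 11 mm behind it (robot.finger_overhang is the x of the fingertips in the tool frame, in m); x points along the fingers, y is the direction in which the jaws open and shut, and the axes are right-handed (so a half turn about x gives the same grasp; the last joint's range is limited). The gripper opens to 87 mm and grips with 3 to 60 N. Pads are 19 mm wide; open, the fingers measure 117 mm over their backs; the gripper's body (75 mm by 190 mm) begins 51 mm behind the grasp point.
Start: joints at [-1.292, 0.332, -0.065, 1.46, 0.022, 1.35, -0.088], TCP at [0.186, 0.597, 0.198] pointing down, gripper open.
Joint ranges: [-2.6, 2.6], [-0.5, 2.12], [-1.47, 1.34], [0.16, 2.42], [-1.27, 4.41], [0.06, 2.06], [-2.6, 2.6]. Speed limits (rad/s): [2.22, 2.22, 2.79, 2.79, 3.14, 3.14, 3.14].

INTERFACE

Orientations are given as a rotation vector (axis times angle).
In Python, from rig import robot, kinematics, cams gives the robot as it stands. Calls block until the motion is done:
- robot.reach(position, orientation): joint-space move of the TCP to a pose.
- robot.servo_line(position, rate=0.15, attitude=None, contact_N=None): straight line of the TCP; attitude=None keeps the orientation; rate is the mean speed in m/s. With contact_N (N) it stops when the force on the tool has changed by that much, and returns True; else False.
- robot.move_j(angles): joint-space move.
- robot.command_gripper(opening): finger opening in m; the grip force is fixed at half the most; returns when the fingers have stopped.
- robot.pause(seconds).
- kinematics.inverse_kinematics(position, orientation): joint angles nearest the present ones, or None.
- cams.camera(name): name is "side" or "top" or "wrist"; returns a dict with "image" (384x512x3 uint8, red, green, blue), "z_map" (384x512 float32, m along the optical axis (not along the pixel's ray), 0 where there is no reading), "mtx" (3x3 intrinsics, pixels), "world_from_camera" (4x4, takes a point from camera to world coordinates). Camera axes: x right, y down, z forward; pixel columns grow to the right and rows downward; lengths in m; the calibration is good to about 2 mm. A picture is of the moment at which its call begins.
A pose or a line that the arm cannot do raises robot.PlanningError and nothing moves.
- robot.job_done(): hands the job in, once; it reports no verdict.
Readings, each from a call of its own:
- robot.current_clock(): time.
- robot.current_qpos(): joint angles.
- robot.current_qvel(): joint speeds.
- robot.current_joint_efforts(): joint torques, N m.
- robot.current_tool_pos(): TCP position.
- robot.current_eef_rot(): TCP orientation.
- robot.current_force(): force on the tool from outside, world axes, zero at the start.
- robot.current_torque(): the same for the moment, N m.
- robot.current_opening(): finger opening in m.
Only numpy, scipy, OpenCV 4.12 (cv2) and the standard library are available. Lean on these libraries where they do the work, as an engineer would, in place of code of your own. Each camera call takes 0.05 s, during which the arm holds its last target.

## Working session

There is one attempt and no reset: what is moved stays moved. The work goes in short steps, each a Python script; the robot and the scene stay as the last script left them, time stands still between calls to the robot, and variables do not carry over. Pictures are saved under pics/ and viewed, and the job is handed in when it is done.

```bash
ls; mkdir -p pics; python3 - <<'E'
from rig import robot, kinematics, cams
import cv2, numpy as np
print(robot.current_clock(), robot.current_tool_pos(), robot.current_eef_rot(), robot.current_force())
for n in ["side","top","wrist"]:
    c=cams.camera(n); cv2.imwrite(f"pics/{n}0.png", c["image"][:,:,::-1]); np.savez(f"{n}0.npz",**c)
    print(n,c["world_from_camera"].round(3).tolist(),c["mtx"].round(1).tolist())
E
```

```text
pics
0.0 [0.18565047 0.5963562  0.19746461] [ 0.23573649  1.55790296 -0.23790987] [-0.26096732 -0.47797759 -0.4825001 ]
side [[0.975, -0.116, 0.188, 0.377], [-0.221, -0.496, 0.84, -0.72], [-0.004, -0.861, -0.509, 0.56], [0.0, 0.0, 0.0, 1.0]] [[482.3, 0.0, 258.3], [0.0, 482.3, 189.2], [0.0, 0.0, 1.0]]
top [[-0.002, -0.999, 0.048, 0.493], [-1.0, 0.002, 0.001, 0.032], [-0.001, -0.048, -0.999, 1.106], [0.0, 0.0, 0.0, 1.0]] [[453.8, 0.0, 247.6], [0.0, 453.8, 185.2], [0.0, 0.0, 1.0]]
wrist [[0.297, 0.927, 0.23, 0.122], [0.955, -0.288, -0.073, 0.616], [-0.001, 0.241, -0.971, 0.384], [0.0, 0.0, 0.0, 1.0]] [[277.3, 0.0, 256.5], [0.0, 277.3, 192.1], [0.0, 0.0, 1.0]]
```

View pics/top0.png

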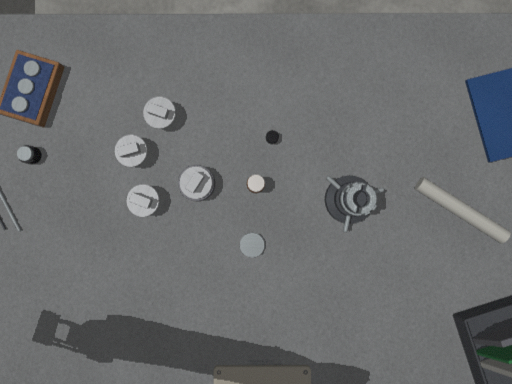

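View pics/side0.png

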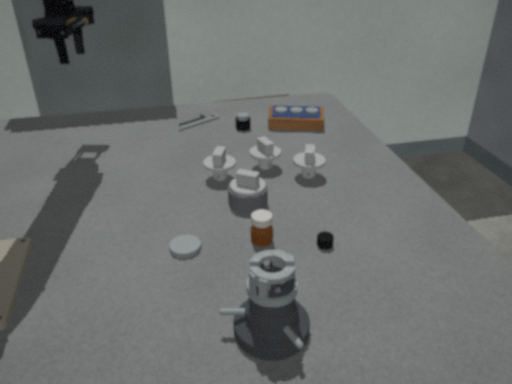

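Top view: there are four look-alikes, at (159,112), (131,151), (143,200) and (197,182). The farthest to the robot's right (image right, -y) is (197,182), and it appears to be the only one sitting in a grey cup. I'll confirm that with enlarged crops.

```bash
python3 - <<'E'
import cv2, numpy as np
t=cv2.imread("pics/top0.png"); s=cv2.imread("pics/side0.png")
a=cv2.resize(t[150:215,160:235],None,fx=5,fy=5,interpolation=cv2.INTER_CUBIC)
b=cv2.resize(t[165:235,320:395],None,fx=5,fy=5,interpolation=cv2.INTER_CUBIC)
h=max(a.shape[0],b.shape[0]); f=lambda i:cv2.copyMakeBorder(i,0,h-i.shape[0],0,10,cv2.BORDER_CONSTANT)
cv2.imwrite("pics/crop_top.png",np.hstack([f(a),f(b)]))
a=cv2.resize(s[160:220,215:285],None,fx=5,fy=5,interpolation=cv2.INTER_CUBIC)
b=cv2.resize(s[240:325,230:315],None,fx=4.5,fy=4.5,interpolation=cv2.INTER_CUBIC)
h=max(a.shape[0],b.shape[0])
cv2.imwrite("pics/crop_side.png",np.hstack([f(a),f(b)]))
E
```

```text
(no output)
```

View pics/crop_top.png

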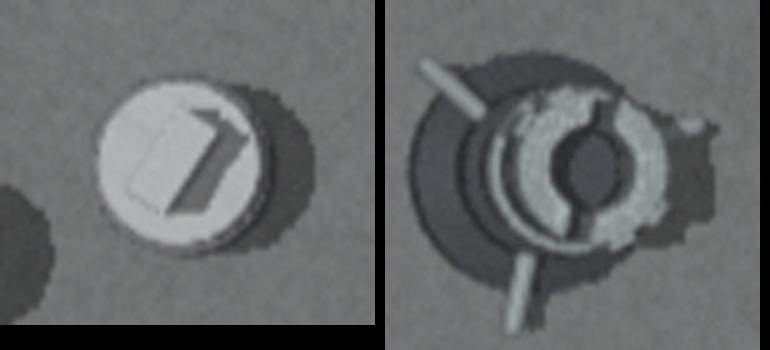

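View pics/crop_side.png

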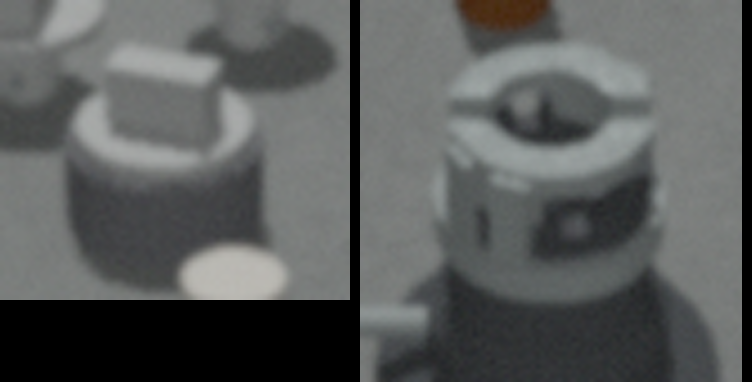

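The target sits in the grey cup, top (197,182) and side (248,190). The other three stand on the bench without a cup. The collar's slots show in the top view at about (360,186) and (355,210). Next, rough positions from the depth map.

```bash
cat > h.py <<'E'
import numpy as np, cv2
from scipy.spatial.transform import Rotation as R
def pts(c):
    z=c["z_map"];v,u=np.mgrid[:384,:512];K=c["mtx"]
    p=np.stack([(u-K[0,2])/K[0,0]*z,(v-K[1,2])/K[1,1]*z,z],-1)
    T=c["world_from_camera"];return p@T[:3,:3].T+T[:3,3], z>0
def ray(c,uv,h):
    K=c["mtx"];T=c["world_from_camera"];uv=np.atleast_2d(np.asarray(uv,float))
    d=np.c_[(uv[:,0]-K[0,2])/K[0,0],(uv[:,1]-K[1,2])/K[1,1],np.ones(len(uv))]@T[:3,:3].T
    o=T[:3,3];return o+d*((h-o[2])/d[:,2])[:,None]
def down(yaw):
    # tool x down, tool y (jaw) at angle yaw in world xy
    x=np.array([0,0,-1.]);y=np.array([np.cos(yaw),np.sin(yaw),0]);z=np.cross(x,y)
    return R.from_matrix(np.c_[x,y,z]).as_rotvec()
E
python3 - <<'E'
from h import *
c=np.load("top0.npz");P,ok=pts(c)
def show(n,box,zlo,zhi):
    u0,u1,v0,v1=box
    q=P[v0:v1,u0:u1].reshape(-1,3);k=ok[v0:v1,u0:u1].ravel()&(q[:,2]>zlo)&(q[:,2]<zhi)
    q=q[k];print(n,len(q),q.mean(0).round(4),np.median(q[:,2]).round(4),((q.max(0)+q.min(0))/2).round(4))
    if len(q)>4:
        (cc,sz,ang)=cv2.minAreaRect((q[:,:2]*1000).astype(np.float32));print(cc,sz,ang)
show("block",(175,220,160,205),.065,.09)
show("disc",(175,220,160,205),.04,.058)
show("collar",(320,400,165,235),.12,.14)
r=cv2.imread
x=P[185,60:460:40,2];print(x.round(4))
E
python3 - <<'E'
from rig import robot
import h
print(h.R.from_rotvec(robot.current_eef_rot()).as_matrix().round(3))
E
```

```text
block 204 [0.5505 0.1548 0.0754] 0.0755 [0.551  0.1548 0.073 ]
(550.6255493164062, 155.1059112548828) (22.69422149658203, 45.30274963378906) 56.260528564453125
disc 700 [0.55   0.1543 0.0472] 0.0477 [0.5506 0.1556 0.0482]
(550.6334838867188, 155.65179443359375) (82.50067138671875, 82.4558334350586) 89.83546447753906
collar 489 [ 0.511  -0.2098  0.1291] 0.1294 [ 0.5108 -0.2097  0.1273]
(510.796630859375, -209.66587829589844) (63.834991455078125, 66.87510681152344) 89.83068084716797
[-0.0003  0.001   0.0432  0.0495  0.0008  0.0587 -0.0004  0.0298 -0.0007
  0.0343]
[[-0.     0.297  0.955]
 [-0.001  0.955 -0.297]
 [-1.    -0.001  0.   ]]
```

View pics/wrist0.png

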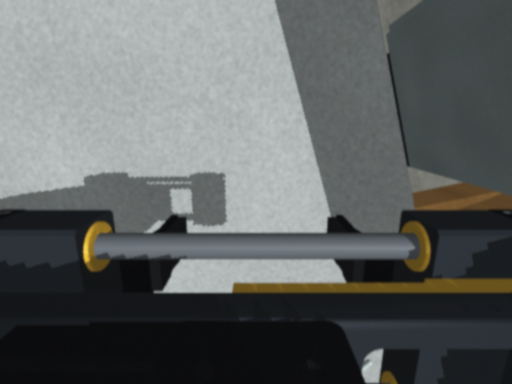

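```bash
python3 - <<'E'
from h import *
from rig import robot, kinematics
d=np.deg2rad
for nm,p,ys in [("tab",[.5505,.1550,.0585],[56,-124]),("tabhi",[.5505,.1550,.2],[56,-124]),("col",[.511,-.21,.158],[76,50,20,0,-12,-20,-104,-130,-160,-190,-200]),("colhi",[.511,-.21,.25],[76,-104])]:
    for y in ys:
        q=kinematics.inverse_kinematics(p,down(d(y)));print(nm,y,None if q is None else np.round(q,2))
E
```

```text
tab 56 [-0.67  0.35  0.38  1.78 -0.15  1.04  0.74]
tab -124 [-1.23  0.61  1.16  1.81 -0.62  1.14 -2.03]
tabhi 56 [-0.69  0.22  0.39  1.62 -0.08  1.32  0.69]
tabhi -124 [-1.27  0.38  1.17  1.65 -0.36  1.35 -2.21]
col 76 [-0.63  0.35  1.15  1.75 -0.34  1.25  1.93]
col 50 [-0.61  0.34  1.12  1.75 -0.32  1.25  1.46]
col 20 [-0.71  0.45  1.29  1.76 -0.45  1.28  1.04]
col 0 [-0.7   0.43  1.27  1.76 -0.43  1.28  0.68]
col -12 [-0.69  0.42  1.26  1.76 -0.42  1.28  0.46]
col -20 [-0.69  0.42  1.26  1.76 -0.42  1.27  0.32]
col -104 [-0.67  0.39  1.21  1.76 -0.38  1.27 -1.18]
col -130 [-0.64  0.37  1.17  1.76 -0.35  1.26 -1.65]
col -160 [-0.64  0.37  1.17  1.76 -0.35  1.26 -2.18]
col -190 [-0.72  0.48  1.34  1.76 -0.49  1.3  -2.59]
col -200 None
colhi 76 [-0.73  0.31  1.29  1.62 -0.3   1.44  1.91]
colhi -104 [-0.75  0.33  1.32  1.62 -0.32  1.44 -1.21]
```

```bash
python3 - <<'E'
from h import *
from rig import robot, cams
y=np.deg2rad(56.3);tz=np.array([np.sin(y),-np.cos(y),0])
robot.reach(np.array([.5505,.155,.11])+.075*tz,down(y))
c=cams.camera("wrist");np.savez("w1.npz",**c);cv2.imwrite("pics/w1.png",c["image"][:,:,::-1])
print(robot.current_clock(),robot.current_tool_pos(),robot.current_eef_rot()-down(y),robot.current_force())
E
```

```text
2.5167 [0.61271131 0.11475232 0.11000221] [-0.00108913  0.00052831  0.00174676] [-0.09027472  0.08468036 -0.34309969]
```

View pics/w1.png

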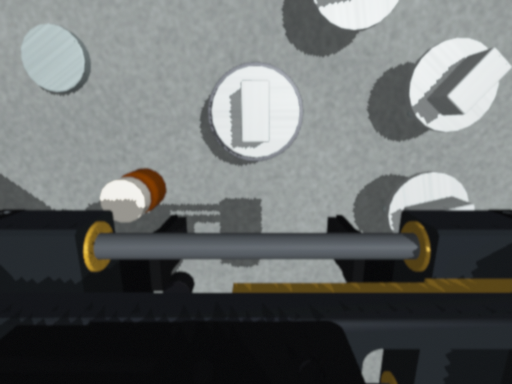

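The wrist view shows the target's disc at about (256,111). The block's long axis is upright in the image, so the jaws will close across its 22 mm width. Now the precise measurement.

```bash
python3 - <<'E'
from h import *
c=dict(np.load("w1.npz"));P,ok=pts(c)
img=c["image"]
g=cv2.cvtColor(img,cv2.COLOR_RGB2GRAY)
box=np.zeros_like(g);box[55:170,200:312]=1
top=((P[...,2]>.068)&(P[...,2]<.085)&ok&(box>0)).astype(np.uint8)
r=cv2.minAreaRect(np.argwhere(top)[:,::-1].astype(np.float32));print("px",r)
q=P[top>0];print(np.median(q[:,2]),cv2.minAreaRect((ray(c,np.argwhere(top)[:,::-1],.076)[:,:2]*1000).astype(np.float32)))
print("centroid block",ray(c,np.argwhere(top)[:,::-1],.076).mean(0))
# disc
d=((g>185)&(box>0)&(top==0)).astype(np.uint8)
cn=max(cv2.findContours(((g>170)&(box>0)).astype(np.uint8),cv2.RETR_EXTERNAL,cv2.CHAIN_APPROX_NONE)[0],key=cv2.contourArea)[:,0]
w=ray(c,cn,.048)[:,:2];
A=np.c_[2*w,np.ones(len(w))];s=np.linalg.lstsq(A,(w**2).sum(1),rcond=None)[0];print("disc",s[:2],np.sqrt(s[2]+s[:2]@s[:2]))
E
```

```text
px ((255.0, 110.99998474121094), (27.999996185302734, 61.99999237060547), 0.0)
0.07634775406054983 ((549.6233520507812, 154.52365112304688), (21.726476669311523, 45.68614196777344), 57.02667999267578)
centroid block [0.54943345 0.1549383  0.076     ]
disc [0.54944168 0.15538908] 0.0376966342442833
```

```bash
python3 - <<'E'
from h import *
from rig import robot, cams
y=np.deg2rad(76);tz=np.array([np.sin(y),-np.cos(y),0])
robot.reach(np.array([.5105,-.2097,.192])+.075*tz,down(y))
c=cams.camera("wrist");np.savez("w2.npz",**c);cv2.imwrite("pics/w2.png",c["image"][:,:,::-1])
cv2.imwrite("pics/w2c.png",cv2.resize(c["image"][50:190,180:330,::-1],None,fx=4,fy=4,interpolation=cv2.INTER_CUBIC))
print(robot.current_clock(),robot.current_tool_pos(),robot.current_force())
E
```

```text
3.8917 [ 0.5838828  -0.22591328  0.19149676] [ 0.01194298 -0.33228984 -0.15477719]
```

View pics/w2c.png

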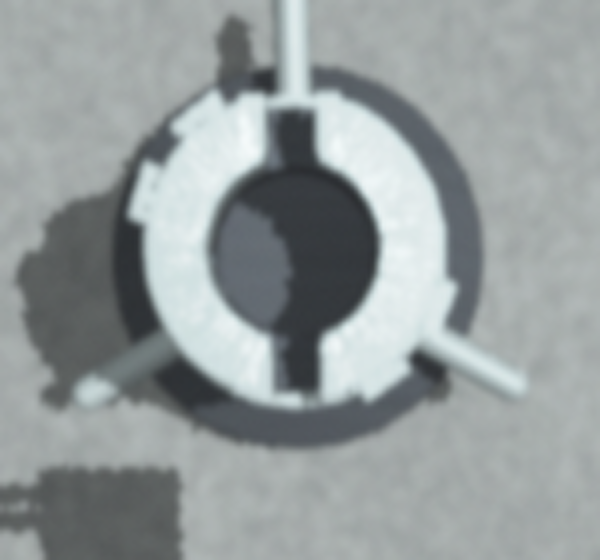

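The crop shows the collar with its bore centred near crop (295,250). One slot is at the top, crop (292,140), the other at the bottom, (298,365), and both are nearly aligned with the tool's z axis. Next I fit the bore, the outline and the slot directions.

```bash
cat >> h.py <<'E'
def circ(w):
    A=np.c_[2*w,np.ones(len(w))];s=np.linalg.lstsq(A,(w**2).sum(1),rcond=None)[0];return s[:2],np.sqrt(s[2]+s[:2]@s[:2])
E
python3 - <<'E'
from h import *
c=dict(np.load("w2.npz"));P,ok=pts(c)
m=(ok&(P[...,2]>.124)&(P[...,2]<.137)).astype(np.uint8);m[200:]=0
g=cv2.cvtColor(c["image"],cv2.COLOR_RGB2GRAY)
print("top z",np.median(P[m>0][:,2]),m.sum())
v,u=np.nonzero(m);print(u.min(),u.max(),v.min(),v.max())
w=ray(c,np.c_[u,v],.130)[:,:2]
ctr=w.mean(0)
# high-res radial/angular profile using bilinear gray sampling
f=lambda ctr,r,a:None
T=c["world_from_camera"];K=c["mtx"]
def proj(p):
    q=(p-T[:3,3])@T[:3,:3];return q[:,:2]/q[:,2:]*[K[0,0],K[1,1]]+K[:2,2]
def samp(p):
    uv=proj(p).astype(np.float32);return cv2.remap(g.astype(np.float32),uv[:,:1],uv[:,1:],cv2.INTER_LINEAR).ravel()
for it in range(3):
    a=np.deg2rad(np.arange(0,360,1.));rs=np.arange(.012,.027,.0002)
    I=np.array([samp(np.c_[ctr[0]+r*np.cos(a),ctr[1]+r*np.sin(a),np.full(len(a),.130)]) for r in rs])
    E=[];
    for j in range(len(a)):
        rel=np.abs((np.rad2deg(a[j])-166+90)%180-90)
        if rel<30: continue
        k=np.argmax(I[:,j]>150)
        if k>0:E.append(ctr+rs[k]*np.array([np.cos(a[j]),np.sin(a[j])]))
    E=np.array(E);cc,rr=circ(E);print("bore",cc,rr,len(E),np.abs(np.linalg.norm(E-cc,axis=1)-rr).max());ctr=cc
# outer
rs=np.arange(.038,.026,-.0002)
# slots: angular profile
aa=np.arange(0,360,.25)
for r in (.023,.026,.029):
    I=samp(np.c_[ctr[0]+r*np.cos(np.deg2rad(aa)),ctr[1]+r*np.sin(np.deg2rad(aa)),np.full(len(aa),.130)])
    d=aa[I<150];
    s1=d[np.abs((d-166+180)%360-180)<40];s2=(d[np.abs((d-346+180)%360-180)<40]+20)%360-20
    print(r,[(s.min(),s.max(),(s.min()+s.max())/2,np.deg2rad(s.max()-s.min())*r*1e3) for s in (s1,s2)])
# midpoints lines
w=ray(c,np.c_[u,v],.130)[:,:2]
print("outer minEnclosing",cv2.minEnclosingCircle((w*1000).astype(np.float32)))
E
```

```text
top z 0.130316803758535 2867
212 293 73 150
bore [ 0.50971599 -0.21112453] 0.01864457944593977 242 0.00024617809151706097
bore [ 0.50974859 -0.21111513] 0.018643250970396496 242 0.000264160338311524
bore [ 0.50973227 -0.21111338] 0.018646572017589652 242 0.0002534706793962706
0.023 [(np.float64(154.5), np.float64(179.75), np.float64(167.125), np.float64(10.13599963095707)), (np.float64(-20.0), np.float64(339.75), np.float64(159.875), np.float64(144.41290563314084))]
0.026 [(np.float64(156.0), np.float64(178.75), np.float64(167.375), np.float64(10.323622525546458)), (np.float64(-20.0), np.float64(339.75), np.float64(159.875), np.float64(163.2493715852896))]Traceback (most recent call last):
  File "<stdin>", line 34, in <module>
    return umr_minimum(a, axis, None, out, keepdims, initial, where)
ValueError: zero-size array to reduction operation minimum which has no identity
```

```bash
python3 - <<'E'
from h import *
c=dict(np.load("w2.npz"))
g=cv2.cvtColor(c["image"],cv2.COLOR_RGB2GRAY).astype(np.float32)
T=c["world_from_camera"];K=c["mtx"];ctr=np.array([.50973,-.21111])
def samp(p):
    q=(p-T[:3,3])@T[:3,:3];uv=(q[:,:2]/q[:,2:]*[K[0,0],K[1,1]]+K[:2,2]).astype(np.float32)
    return cv2.remap(g,uv[:,:1],uv[:,1:],cv2.INTER_LINEAR).ravel()
M=[]
for s0 in (167,347):
  for r in (.022,.024,.026,.028):
    aa=np.arange(s0-30,s0+30,.25)
    I=samp(np.c_[ctr[0]+r*np.cos(np.deg2rad(aa)),ctr[1]+r*np.sin(np.deg2rad(aa)),np.full(len(aa),.130)])
    d=aa[I<150];m=np.deg2rad((d.min()+d.max())/2);M.append(ctr+r*np.array([np.cos(m),np.sin(m)]))
    print(s0,r,d.min(),d.max(),np.rad2deg(m))
M=np.array(M);vx,vy,_,_=cv2.fitLine((M*1000).astype(np.float32),cv2.DIST_L2,0,.01,.01).ravel();print(np.rad2deg(np.arctan2(vy,vx)))
E
```

```text
167 0.022 154.0 180.25 167.125
167 0.024 155.0 179.25 167.125
167 0.026 156.0 178.75 167.375
167 0.028 157.25 177.25 167.25
347 0.022 334.0 360.75 347.375
347 0.024 335.25 360.25 347.75
347 0.026 336.0 359.0 347.5
347 0.028 336.75 358.25 347.5
-12.618008
```

```bash
python3 - <<'E'
from h import *
from rig import robot, cams
y=np.deg2rad(56.8);p=np.array([.5495,.1551,.13])
robot.reach(p,down(y))
print(robot.current_tool_pos())
p[2]=.059
print("contact",robot.servo_line(p,rate=.08,contact_N=6),robot.current_tool_pos(),robot.current_force())
robot.command_gripper(0.015); robot.pause(.2)
print(robot.current_opening(),robot.current_force(),robot.current_tool_pos())
p[2]=.15
robot.servo_line(p,rate=.1)
robot.pause(.2)
c=cams.camera("wrist");cv2.imwrite("pics/w3.png",c["image"][:,:,::-1]);np.savez("w3.npz",**c)
c=cams.camera("side");cv2.imwrite("pics/s3.png",c["image"][:,:,::-1])
print(robot.current_clock(),robot.current_opening(),robot.current_force(),robot.current_torque(),robot.current_tool_pos())
E
```

```text
[0.55002907 0.1539378  0.13022908]
contact False [0.5499077  0.15523421 0.05954293] [ 0.22536272 -0.18269156  1.14237819]
0.015307820537167227 [-0.43768788 -0.05314374  0.53296152] [0.54951205 0.1550643  0.05901195]
9.275 0.015299867688944944 [-0.13204325  0.42326226 -0.09255734] [ 0.02776309 -0.04021804 -0.04576036] [0.54936097 0.15502293 0.149682  ]
```

View pics/s3.png

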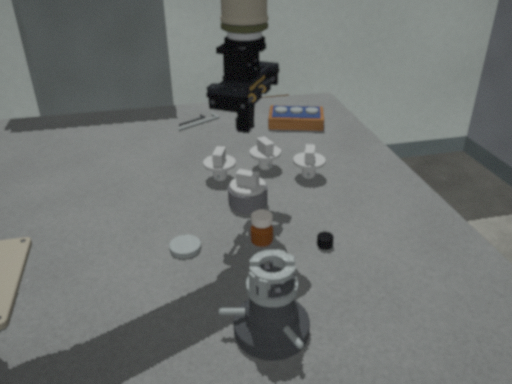

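View pics/w3.png

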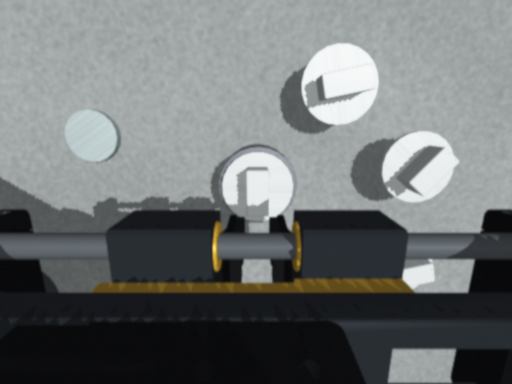

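The grasp missed: the jaws went to 15.3 mm on a 22 mm block, and the side view shows the table still in the cup at (248,190). I'll check where the fingers really are.

```bash
python3 - <<'E'
from h import *
c=dict(np.load("w3.npz"));P,ok=pts(c)
print(c["world_from_camera"].round(4))
for v in (225,232,255,262,270,276):
    print(v,[(u,P[v,u].round(3).tolist()) for u in (228,236,244,258,272,280,288)])
im=c["image"];cv2.imwrite("pics/w3c.png",cv2.resize(im[140:290,190:330,::-1],None,fx=4,fy=4,interpolation=cv2.INTER_CUBIC))
s=cv2.imread("pics/s3.png");cv2.imwrite("pics/s3c.png",cv2.resize(s[60:220,190:300],None,fx=3.7,fy=3.7,interpolation=cv2.INTER_CUBIC))
E
```

```text
[[ 5.477e-01  8.122e-01  2.010e-01  4.938e-01]
 [ 8.367e-01 -5.316e-01 -1.320e-01  1.906e-01]
 [-4.000e-04  2.405e-01 -9.707e-01  3.363e-01]
 [ 0.000e+00  0.000e+00  0.000e+00  1.000e+00]]
225 [(228, [0.531, 0.148, 0.192]), (236, [0.534, 0.15, 0.188]), (244, [0.539, 0.152, 0.178]), (258, [0.601, 0.123, 0.001]), (272, [0.545, 0.167, 0.188]), (280, [0.547, 0.172, 0.191]), (288, [0.622, 0.155, 0.001])]
232 [(228, [0.531, 0.149, 0.204]), (236, [0.535, 0.151, 0.199]), (244, [0.542, 0.15, 0.181]), (258, [0.609, 0.117, -0.0]), (272, [0.544, 0.167, 0.2]), (280, [0.548, 0.17, 0.198]), (288, [0.494, 0.191, 0.336])]
255 [(228, [0.521, 0.163, 0.262]), (236, [0.522, 0.165, 0.26]), (244, [0.523, 0.167, 0.261]), (258, [0.525, 0.17, 0.262]), (272, [0.528, 0.174, 0.262]), (280, [0.529, 0.176, 0.261]), (288, [0.53, 0.178, 0.262])]
262 [(228, [0.536, 0.148, 0.226]), (236, [0.539, 0.15, 0.224]), (244, [0.634, 0.079, 0.001]), (258, [0.645, 0.094, 0.001]), (272, [0.552, 0.161, 0.215]), (280, [0.55, 0.166, 0.223]), (288, [0.494, 0.191, 0.336])]
270 [(228, [0.538, 0.147, 0.228]), (236, [0.542, 0.148, 0.225]), (244, [0.644, 0.072, 0.001]), (258, [0.654, 0.088, 0.001]), (272, [0.556, 0.159, 0.215]), (280, [0.553, 0.164, 0.224]), (288, [0.547, 0.171, 0.239])]
276 [(228, [0.54, 0.146, 0.23]), (236, [0.545, 0.146, 0.222]), (244, [0.651, 0.068, 0.002]), (258, [0.662, 0.083, 0.0]), (272, [0.558, 0.158, 0.216]), (280, [0.556, 0.163, 0.223]), (288, [0.549, 0.169, 0.239])]
```

View pics/w3c.png

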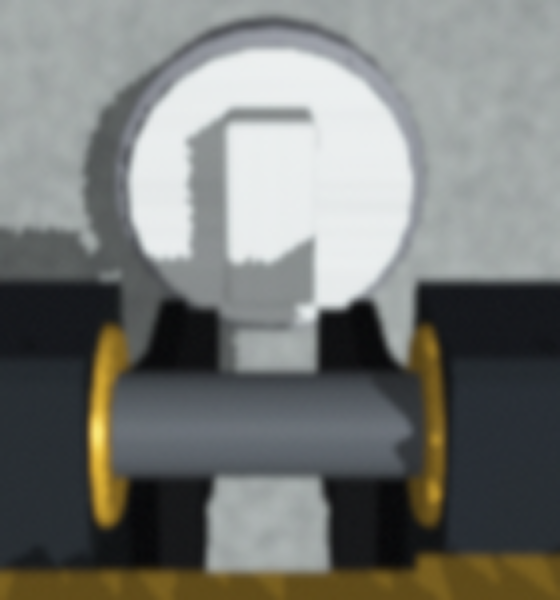

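View pics/s3c.png

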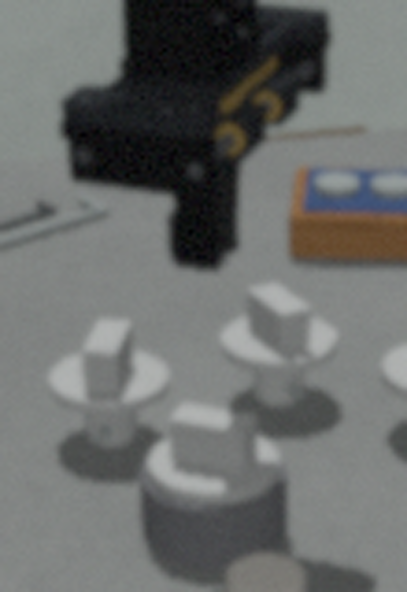

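```bash
python3 - <<'E'
from h import *
c=dict(np.load("side0.npz"));T=c["world_from_camera"];K=c["mtx"]
def proj(p):
    q=(np.array(p)-T[:3,3])@T[:3,:3];return (q[:2]/q[2]*[K[0,0],K[1,1]]+K[:2,2]).round(1)
print("tip expected",proj([.5494,.155,.1417]),"grip pt",proj([.5494,.155,.1607]), "block top", proj([.5495,.155,.076]))
c=dict(np.load("w3.npz"));P,ok=pts(c)
m=ok&(P[...,2]>.06)&(P[...,2]<.09);m[:150]=0;m[215:]=0;m[:,:200]=0;m[:,310:]=0
q=P[m];print(m.sum(),q.mean(0),cv2.minAreaRect((q[:,:2]*1000).astype(np.float32)))
g=cv2.cvtColor(c["image"],cv2.COLOR_RGB2GRAY);b=np.zeros_like(g);b[145:212,215:300]=1
cn=max(cv2.findContours(((g>170)&(b>0)).astype(np.uint8),cv2.RETR_EXTERNAL,cv2.CHAIN_APPROX_NONE)[0],key=cv2.contourArea)[:,0]
cn=cn[cn[:,1]<195];print(circ(ray(c,cn,.048)[:,:2]))
E
```

```text
tip expected [246.8 143.3] grip pt [246.7 134.7] block top [247.4 171.7]
1051 [0.5474851  0.15594699 0.07602273] ((548.496826171875, 155.14918518066406), (21.705821990966797, 43.78978729248047), 57.08439636230469)
(array([0.54537564, 0.1601256 ]), np.float64(0.028775356461658966))
```

```bash
python3 - <<'E'
from h import *
from rig import robot, kinematics
print(robot.finger_overhang, [a for a in dir(robot) if a[0]!='_'],[a for a in dir(kinematics) if a[0]!='_'])
print(R.from_rotvec(robot.current_eef_rot()).as_matrix().round(3),robot.current_tool_pos())
c=dict(np.load("w3.npz"));P,ok=pts(c)
# points of fingers in wrist view: z lowest near fingers
m=ok&(P[...,2]>.12)&(P[...,2]<.2);print(m.sum())
v,u=np.nonzero(m);print(P[m][:,2].min());i=np.argsort(P[m][:,2])[:12]
for k in i: print(u[k],v[k],P[v[k],u[k]].round(4))
E
```

```text
0.008 ['PlanningError', 'command_gripper', 'current_clock', 'current_eef_rot', 'current_force', 'current_joint_efforts', 'current_opening', 'current_qpos', 'current_qvel', 'current_tool_pos', 'current_torque', 'finger_overhang', 'job_done', 'move_j', 'pause', 'reach', 'servo_line'] ['inverse_kinematics']
[[-0.     0.548  0.837]
 [-0.     0.837 -0.548]
 [-1.    -0.001 -0.   ]] [0.54936097 0.15502293 0.149682  ]
572
0.17324615832795986
271 217 [0.5457 0.1672 0.1732]
239 217 [0.5348 0.1507 0.1736]
234 215 [0.532  0.149  0.1739]
274 217 [0.5465 0.1689 0.174 ]
270 217 [0.5451 0.1668 0.174 ]
273 217 [0.5461 0.1684 0.1741]
277 215 [0.5464 0.1711 0.1741]
276 217 [0.5471 0.1699 0.1741]
238 217 [0.5343 0.1504 0.1742]
269 217 [0.5447 0.1663 0.1743]
272 217 [0.5458 0.1679 0.1743]
280 215 [0.5473 0.1727 0.1743]
```

The side view puts the fingertips about 25 mm higher than the documented 8 mm overhang implies. Wrist depth agrees, with the lowest finger points at z≈0.173 for a TCP at 0.150. I'll measure the overhang by touching the closed fingertips lightly on the block top (z 0.076).

```bash
python3 - <<'E'
from h import *
from rig import robot, cams
c=dict(np.load("w3.npz"));P,ok=pts(c)
for uv in [(150,230),(150,270),(250,283),(200,300),(250,330),(350,240)]: print(uv,P[uv[1],uv[0]].round(3))
robot.command_gripper(0.004)
p=np.array([.5495,.1551,.075])
print(robot.servo_line(p,rate=.1,contact_N=5),robot.current_tool_pos())
p[2]=.035
print(robot.servo_line(p,rate=.02,contact_N=3),robot.current_tool_pos(),robot.current_force())
c=cams.camera("side");cv2.imwrite("pics/s4.png",c["image"][:,:,::-1])
s=c["image"][:,:,::-1];cv2.imwrite("pics/s4c.png",cv2.resize(s[80:220,190:300],None,fx=4,fy=4,interpolation=cv2.INTER_CUBIC))
print(robot.current_tool_pos(),robot.current_force(),robot.current_opening(),robot.current_clock())
E
```

```text
(150, 230) [0.501 0.151 0.266]
(150, 270) [0.51  0.145 0.268]
(250, 283) [0.528 0.166 0.269]
(200, 300) [0.519 0.158 0.281]
(250, 330) [0.526 0.168 0.289]
(350, 240) [0.532 0.195 0.268]
False [0.54997315 0.15520908 0.07560457]
True [0.54948651 0.15512306 0.05224244] [-1.12960212 -0.46162783  5.30726963]
[0.54947865 0.15508999 0.05223528] [-0.4017089  -0.3536782   4.71429156] 0.003974820219656563 11.9333
```

View pics/s4c.png

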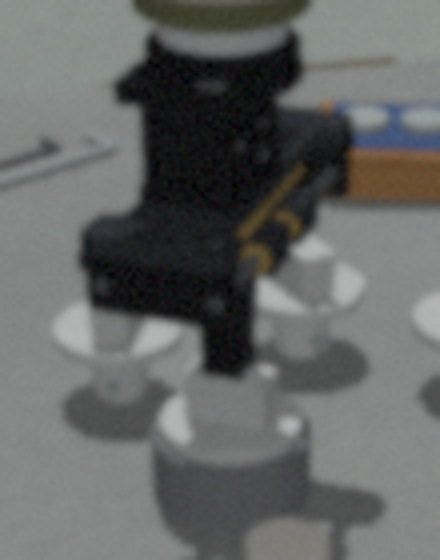

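The touch gives fingertips at z 0.076 with the TCP at 0.0522, so they stand about 24 mm *behind* the reported TCP instead of 8 mm ahead. I'll use the measured value: TCP z 0.027 for the grasp puts the tips 2.5 mm above the disc.

```bash
python3 - <<'E'
from h import *
from rig import robot, cams, kinematics
for yy in (77.4,30,-12): print(yy,kinematics.inverse_kinematics([.5097,-.2111,.1167],down(np.deg2rad(yy))))
p=np.array([.5495,.1551,.075])
robot.servo_line(p,rate=.1)
robot.command_gripper(0.06)
p[2]=.045; print(robot.servo_line(p,rate=.1,contact_N=6))
p[2]=.027; print("contact",robot.servo_line(p,rate=.04,contact_N=5),robot.current_tool_pos(),robot.current_force())
robot.command_gripper(0.015); robot.pause(.1)
print(robot.current_opening(),robot.current_force(),robot.current_torque(),robot.current_tool_pos())
p[2]=.11
robot.servo_line(p,rate=.1)
robot.pause(.2)
for n in ("wrist","side"):
  c=cams.camera(n);cv2.imwrite(f"pics/{n}5.png",c["image"][:,:,::-1]);np.savez(n+"5.npz",**c)
print(robot.current_clock(),robot.current_opening(),robot.current_force(),robot.current_torque(),robot.current_tool_pos())
E
```

```text
77.4 [-0.25972022  0.26390469  0.66326981  1.79224018 -0.1772362   1.14553137
  1.81117818]
30 [-0.36912688  0.28888532  0.79940063  1.79687114 -0.22566707  1.15007963
  1.02620361]
-12 [-0.45996363  0.32014424  0.91840577  1.80036242 -0.27663352  1.15705982
  0.33733481]
False
contact False [0.54949445 0.1550186  0.02693859] [ 1.03335501  0.53350352 -0.53892972]
0.021816769147077746 [0.2382583  0.75509874 0.13089687] [ 0.07739478 -0.13091982  0.00451239] [0.54954942 0.15517988 0.02704646]
16.6167 0.021598352289857563 [ 0.3609561  -0.06632014 -4.21952236] [ 0.00903255  0.00966605 -0.07387094] [0.54932601 0.15497563 0.10962629]
```

View pics/side5.png

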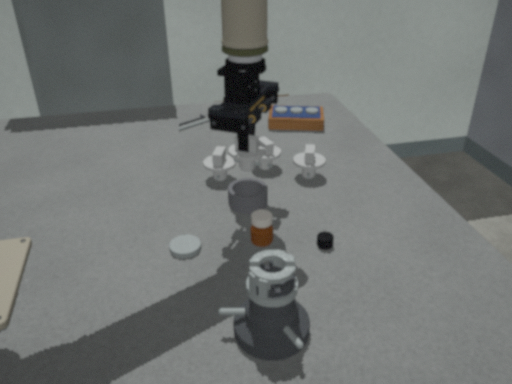

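View pics/wrist5.png

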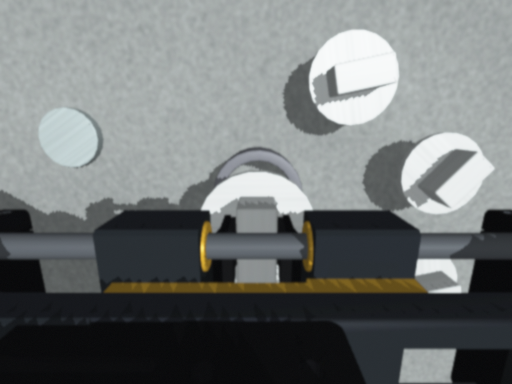

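The table is held, with a 21.7 mm opening and 4.2 N of weight. Next I check its centre in the hand from the disc arc in the wrist view, then carry it over the collar.

```bash
python3 - <<'E'
from h import *
from rig import robot, cams
c=dict(np.load("wrist5.npz"));P,ok=pts(c)
g=cv2.cvtColor(c["image"],cv2.COLOR_RGB2GRAY)
m=ok&(P[...,2]>.115)&(P[...,2]<.15);m[:160]=0;m[212:]=0;m[:,:195]=0;m[:,320:]=0
print(m.sum(),np.median(P[m][:,2]))
cn=max(cv2.findContours(m.astype(np.uint8),cv2.RETR_EXTERNAL,cv2.CHAIN_APPROX_NONE)[0],key=cv2.contourArea)[:,0]
u=np.unique(cn[:,0]);top=np.array([[x,cn[cn[:,0]==x,1].min()] for x in u]);top=top[top[:,1]<205]
w=ray(c,top-[0,.5],.1307)[:,:2]
print("free",circ(w))
# fixed radius .038
from scipy.optimize import least_squares
s=least_squares(lambda q:np.linalg.norm(w-q,axis=1)-.038,[.5495,.155]);print("fixedR",s.x,np.abs(s.fun).max(),"tcp",.54933,.15498)
y=np.deg2rad(77.4)
robot.reach([.5097,-.2111,.185],down(y)); robot.pause(.3)
print(robot.current_clock(),robot.current_tool_pos(),robot.current_force())
c=cams.camera("side");cv2.imwrite("pics/s6c.png",cv2.resize(c["image"][200:330,210:340,::-1],None,fx=4,fy=4,interpolation=cv2.INTER_CUBIC))
E
```

```text
3110 0.13077837185026242
free (array([0.54708177, 0.15546909]), np.float64(0.036475404164876664))
fixedR [0.54853674 0.15450764] 0.0007106757547446982 tcp 0.54933 0.15498
18.3167 [ 0.50992861 -0.2105179   0.1848667 ] [-0.49982599  0.36628481 -4.6106724 ]
```

View pics/s6c.png

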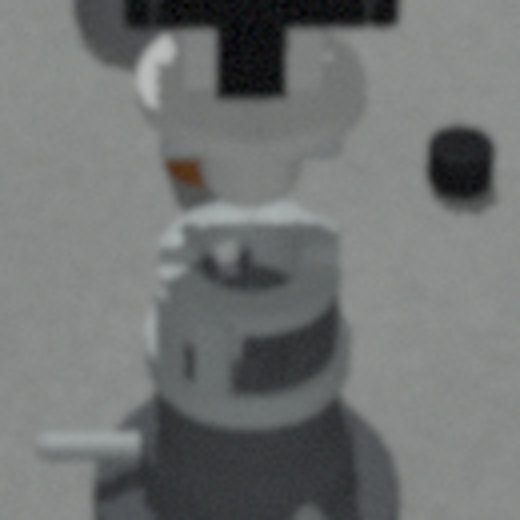

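The held disc's centre is within 1 mm of the TCP, and the side view shows the shank over the bore. I'll lower it with a contact guard.

```bash
python3 - <<'E'
from h import *
from rig import robot, cams
p=np.array([.5097,-.2111,.158])
robot.servo_line(p,rate=.06)
robot.pause(.1);print(robot.current_tool_pos(),robot.current_force())
p[2]=.1265
print(robot.servo_line(p,rate=.03,contact_N=5),robot.current_tool_pos(),robot.current_force(),robot.current_torque(),robot.current_clock())
c=cams.camera("side");cv2.imwrite("pics/s7c.png",cv2.resize(c["image"][200:330,210:340,::-1],None,fx=4,fy=4,interpolation=cv2.INTER_CUBIC))
E
```

```text
[ 0.50992262 -0.21123557  0.1583319 ] [ 0.94487212 -0.54343633 -4.83723444]
False [ 0.50982894 -0.2111607   0.12669864] [-0.23099783 -0.64062364 -4.78959512] [0.01194713 0.04510947 0.01291938] 20.2667
```

View pics/s7c.png

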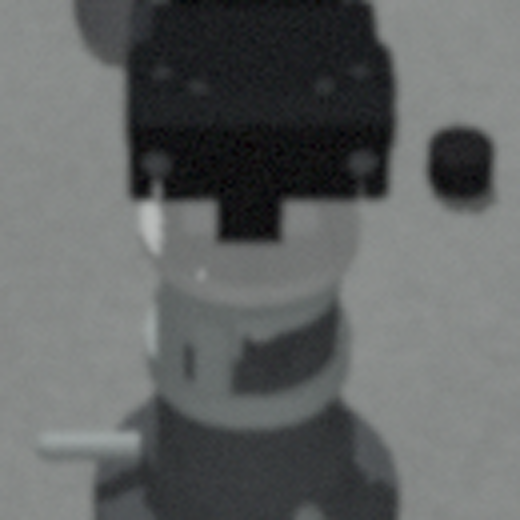

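Lugs entered the slots freely, with no contact force. Next I go down onto the sprung ledge, to about 5 N.

```bash
python3 - <<'E'
from h import *
from rig import robot, cams
f0=np.mean([robot.current_force() for _ in range(3)],0);print(f0)
p=np.array([.5097,-.2111,.1150])
print(robot.servo_line(p,rate=.01,contact_N=3.8),robot.current_tool_pos(),robot.current_force(),robot.current_clock())
robot.pause(.15)
for _ in range(4):
    robot.pause(.03);print(robot.current_tool_pos().round(5),robot.current_force().round(2),robot.current_torque().round(3))
E
```

```text
[ 0.30472628  0.06932113 -5.27454199]
True [ 0.50965307 -0.21106582  0.12207963] [1.239425   0.66785996 0.06457394] 20.9
[ 0.50955 -0.21098  0.12191] [ 3.08 -0.81  0.12] [-0.361 -0.801  0.012]
[ 0.50951 -0.21099  0.12188] [ 3.18 -1.05  0.99] [-0.356 -0.791 -0.011]
[ 0.50948 -0.21094  0.12187] [ 3.06 -1.91  0.57] [-0.301 -0.841  0.027]
[ 0.50941 -0.21091  0.12181] [ 3.56 -1.16  0.19] [-0.346 -0.765 -0.007]
```

```bash
python3 - <<'E'
from h import *
from rig import robot, cams
yaw=lambda:np.rad2deg(np.arctan2(*R.from_rotvec(robot.current_eef_rot()).as_matrix()[[1,0],1]))
t0=robot.current_clock()
z=robot.current_tool_pos()[2]
for a in (73.4,65.4):
    r=robot.servo_line([.5097,-.2111,.1219],rate=.01,attitude=down(np.deg2rad(a)),contact_N=8)
    t=robot.current_clock()
    print(a,r,round(t-t0,3),yaw().round(2),robot.current_tool_pos().round(5),robot.current_force().round(2),robot.current_torque().round(3))
robot.pause(.1);print(yaw(),robot.current_tool_pos().round(5),robot.current_force().round(2),robot.current_torque().round(3))
E
```

```text
73.4 False 0.258 73.49 [ 0.50947 -0.2109   0.12178] [ 0.77 -0.51  0.34] [ 0.074 -0.152 -0.047]
65.4 False 0.55 65.64 [ 0.50935 -0.21103  0.12173] [-1.3  -0.21  0.99] [-0.069  0.084 -0.067]
65.6116378112881 [ 0.50941 -0.21103  0.12177] [-0.64  0.6   0.23] [ 0.044  0.134 -0.082]
```

```bash
python3 - <<'E'
from h import *
from rig import robot, cams
yaw=lambda:np.rad2deg(np.arctan2(*R.from_rotvec(robot.current_eef_rot()).as_matrix()[[1,0],1]))
def go(a,z=.1219): return robot.servo_line([.5097,-.2111,z],rate=.01,attitude=down(np.deg2rad(a)),contact_N=8)
def rd(n=4):
    F=[];
    for _ in range(n): robot.pause(.015);F.append(np.r_[robot.current_force(),robot.current_torque()])
    return np.mean(F,0)
for a in (58,51,46): go(a)
x=rd();t0=x[5];print("base",x.round(2),yaw().round(2),robot.current_tool_pos().round(5),robot.current_clock())
a=46
while a>-6:
    a-=2;r=go(a);x=rd()
    print(a,r,yaw().round(1),x[[0,1,2,5]].round(2),robot.current_tool_pos()[2].round(5))
    if r or x[2]<-2.5 or abs(x[5]-t0)>.25: break
print(robot.current_clock())
E
```

```text
base [-0.14 -0.26  0.69  0.02 -0.05 -0.05] 46.28 [ 0.50979 -0.21105  0.12193] 22.7
44 False 44.1 [-0.29 -0.39  0.46 -0.  ] 0.1219
42 False 42.1 [-0.09 -0.47  0.86 -0.02] 0.12189
40 False 40.1 [-0.13 -0.08  0.1  -0.03] 0.12189
38 False 38.1 [-0.04  0.22  0.71 -0.06] 0.12189
36 False 36.1 [-0.04 -0.51  0.78 -0.02] 0.1219
34 False 34.1 [ 0.15  0.3   0.48 -0.02] 0.12191
32 False 32.1 [-0.    0.14  0.91 -0.02] 0.12189
30 False 30.1 [-0.38  0.03  0.14 -0.04] 0.1219
28 False 28.1 [-0.22  0.28  1.3  -0.04] 0.1219
26 False 26.1 [-0.61 -0.    0.21 -0.03] 0.1219
24 False 24.1 [-0.4   0.13  0.25 -0.04] 0.1219
22 False 22.1 [-0.11  0.    0.74 -0.03] 0.12189
20 False 20.1 [-0.45 -0.2   0.41 -0.03] 0.12189
18 False 18.1 [-0.15 -0.04  0.7  -0.06] 0.12188
16 False 16.1 [-0.88 -0.59  0.38 -0.01] 0.12186
14 False 14.1 [-1.69 -0.86  0.46  0.04] 0.12183
12 False 12.1 [-1.64 -0.98 -0.48  0.05] 0.12186
10 False 10.1 [ 2.56  0.21 -1.37 -0.2 ] 0.12204
8 False 8.1 [ 2.74  0.11 -2.9  -0.07] 0.12191
28.7167
```

At yaw 8° the vertical load is easing (from +0.7 to -2.9 N), so the lugs have begun to dip. I'll go on in 1° steps until they are fully unloaded, then try going down.

```bash
cat > k.py <<'E'
from h import *
from rig import robot, cams
yaw=lambda:np.rad2deg(np.arctan2(*R.from_rotvec(robot.current_eef_rot()).as_matrix()[[1,0],1]))
def go(a,z=.1219,c=8,rate=.01): return robot.servo_line([.5097,-.2111,z],rate=rate,attitude=down(np.deg2rad(a)),contact_N=c)
def rd(n=4):
    F=[];
    for _ in range(n): robot.pause(.015);F.append(np.r_[robot.current_force(),robot.current_torque()])
    return np.mean(F,0)
E
python3 - <<'E'
from k import *
a=8
while a>3:
    a-=1;r=go(a);x=rd()
    print(a,r,yaw().round(1),x[[0,1,2,5]].round(2),robot.current_tool_pos()[2].round(5))
    if r or x[2]<-4.2 or abs(x[5])>.3: break
r=go(a,.1195,4); x=rd();print("down",r,x[[0,1,2,5]].round(2),robot.current_tool_pos()[2].round(5))
print(robot.current_clock())
E
```

```text
7 False 7.0 [ 1.78  0.22 -2.54 -0.06] 0.12188
6 False 6.0 [ 1.41 -0.39 -2.85 -0.01] 0.12185
5 False 5.0 [ 0.29  0.05 -4.06 -0.02] 0.12176
4 False 4.0 [-0.3  -0.09 -5.06  0.01] 0.12176
down False [ 0.56  0.31 -4.67 -0.02] 0.11947
30.4417
```

The lugs have dropped: the table went 3.5 mm below ledge level with no resistance. I'll stop turning and seat it.

```bash
python3 - <<'E'
from k import *
r=go(4,.1140,5,.01); x=rd();print("down",r,x.round(2),robot.current_tool_pos().round(5),yaw(),robot.current_clock())
for n in ("side",):
  c=cams.camera(n);cv2.imwrite("pics/s8c.png",cv2.resize(c["image"][200:330,210:340,::-1],None,fx=4,fy=4,interpolation=cv2.INTER_CUBIC))
E
```

```text
down True [-0.87  0.25  5.61  0.03  0.26 -0.03] [ 0.50984 -0.21116  0.11701] 4.0003286927664705 30.8833
```

View pics/s8c.png

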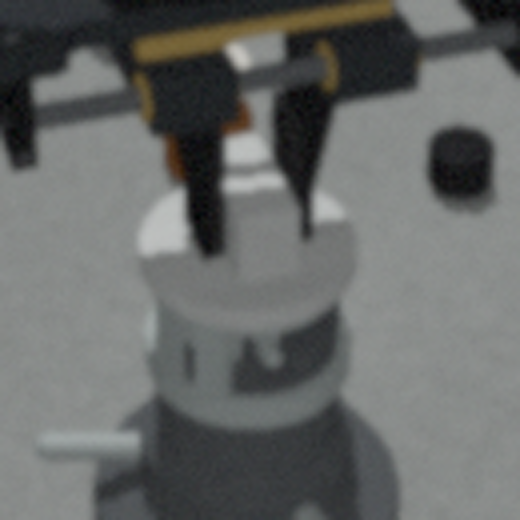

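The disc is down at TCP z 0.1170, 6 mm below ledge level, which is flush. The side view shows the lug down in the track window at crop (268,352). Time to release and retreat.

```bash
python3 - <<'E'
from k import *
robot.command_gripper(0.05); robot.pause(.1);print(robot.current_opening(),robot.current_force().round(2))
print(robot.servo_line([.5097,-.2111,.20],rate=.08,contact_N=8),robot.current_tool_pos(),robot.current_clock())
y=np.deg2rad(4);tz=np.array([np.sin(y),-np.cos(y),0])
c=cams.camera("side");cv2.imwrite("pics/s9c.png",cv2.resize(c["image"][200:330,210:340,::-1],None,fx=4,fy=4,interpolation=cv2.INTER_CUBIC))
robot.servo_line(np.array([.5097,-.2111,.215])+.085*tz,rate=.12)
c=cams.camera("wrist");np.savez("w9.npz",**c);cv2.imwrite("pics/w9.png",c["image"][:,:,::-1])
P,ok=pts(c);z=P[...,2];print(robot.current_clock(),robot.current_force())
d=ok&(z>.125)&(z<.147);d[210:]=0;print("disc",d.sum(),np.median(z[d]),P[d].mean(0))
b=ok&(z>.155)&(z<.175);b[210:]=0;q=P[b];print("block",np.median(q[:,2]),cv2.minAreaRect((q[:,:2]*1000).astype(np.float32)))
A=np.c_[P[d][:,:2]-[.5097,-.2111],np.ones(d.sum())];print("plane",np.linalg.lstsq(A,P[d][:,2],rcond=None)[0])
E
```

```text
0.049892440826588925 [-0.09  0.22  0.69]
False [ 0.50941783 -0.21096297  0.19948095] 33.0167
33.9833 [-0.11332308  0.23681508 -1.12207966]
disc 4078 0.13842219115971074 [ 0.50899275 -0.21232309  0.13841453]
block 0.1663405569030426 ((508.933837890625, -212.4200897216797), (22.046159744262695, 44.83360290527344), 4.0214433670043945)
plane [1.28822040e-04 4.96874282e-04 1.38415230e-01]
```

View pics/s9c.png

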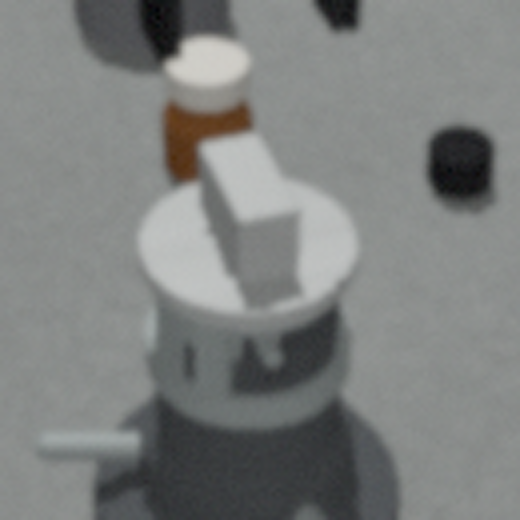

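View pics/w9.png

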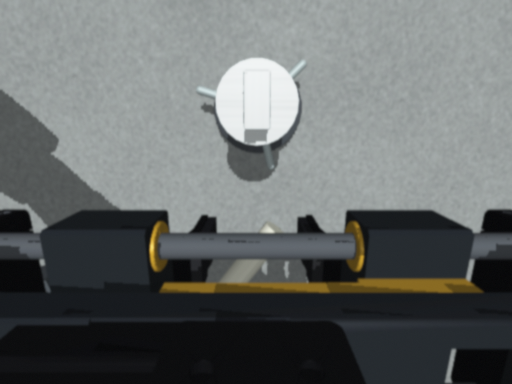

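The disc top is at z 0.1384 (0.130 + 8 mm), level to within 0.1°, so it is flush. The collar's window and handle are at the same pixels as before, so the collar was not dragged round. Handing in.

```bash
python3 - <<'E'
from rig import robot
robot.job_done(); print(robot.current_clock())
E
```

```text
the job is handed in; nothing more can be done
the job is handed in; nothing more can be done
```

The specimen table is locked in the collar with its disc flush, and the job was handed in at about 34 s of the 67 s allowed.

- **Sequence:** I took the rightmost look-alike, the one in the grey cup. I lowered it through the slots without contact and pressed it onto the ledge with about 5 N. I turned it clockwise until the vertical load fell away, about 73° from the slot, then pushed it down into the notches with about 10 N at the end, and let go.
- **Failed grasp:** The first grasp closed on nothing. The fingertips sit about 24 mm behind the reported TCP, not 8 mm ahead as stated. I measured this with a light touch (about 5 N) on the block's top and used that value from then on.
- **Last checks:**
  - **Disc:** its top was at 0.1384 m against 0.138 m expected for flush, and level to within 0.1°.
  - **Collar:** its window and handle were at the same place in the pictures as before, so it did not turn visibly.
  - **Fingers:** they were clear of the table.
- **Not checked:**
  - I did not test the lock by turning the table against the notch wall; the evidence is the 6 mm drop.
  - I did not re-measure the bystanders, but the only contacts were with the table, in its cup and in the collar.

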